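Lock the seal collar of a bakery cutter with a pin spanner

TASK

Take the red-handled pin spanner from its blue cradle, fit both of its prongs fully into two opposite holes of the brass collar on the white cutter base, and turn the collar clockwise (seen from above) until it comes gently up against its stop. Then lift the spanner off and seat it back in its cradle, upright, with the prongs hanging between the rails. The collar is sprung over a delicate seal, so press only lightly (less than 10 N, never sinking it by more than 4 mm) while you feel for the holes, turn gently, do not touch the collar with the fingers, and leave everything else where it is.

Things in the scene. Friction and masses are not known exactly. Their poses are not given: they have to be found in the camera images.
- spanner_grip (a point): centre of the loose pin spanner's (160 g) red upright grip blade, 32 mm long (x), 12 mm thick (y), 50 mm high. Under it a dark steel bar 70 mm long (x), 26 mm wide, 10 mm high. Two prongs point down from the bar at x = +28 and -28 mm. This point is 30 mm above the bar's top, 40 mm above its underside, 52 mm above the prong tips; z up. Looks the same turned half round
- prong_a (a point): tip of the spanner's prong at +x, 28 mm from its middle and 52 mm below the grip point. Both prongs are round, steel, 6 mm across, 12 mm long
- prong_b (a point): tip of the spanner's prong at -x, 28 mm from its middle and 52 mm below the grip point
- collar_seat (a point): on the collar's upright axis, level with its top face at rest, 131 mm above the table; its yaw is the base's, NOT the collar's. Brass collar, 90 mm across; four holes, 8 mm across, 9 mm deep, 90 degrees apart, 28 mm from the axis. Rim (outside r = 37 mm) and hub (r = 22 mm) stand 1 mm above the face. It is sprung (see seal_spring)
- collar (a joint): turn of the collar, rad, growing clockwise from above: starts at 0 to 0.3, stop at 1.0. Needs 0.3 N m to turn: prongs sliding lightly on its face do not turn it; stays where left. One hole stands at angle (base yaw + d - q) from the world's x, q this value; d is fixed but NOT measured, anywhere from -0.65 to 0.65 rad (the others 90 degrees on): look or feel for it
- seal_spring (a joint): how far the sprung collar is pressed down, m: 0 at rest (collar up), hard at 0.006. Starts to sink at 2 N and takes 2 N more per mm; springs back when let go. Over 0.004 (10 N) the seal beneath is crushed
- cutter: white bench cutter base, fixed, 95 mm high; origin on the table under the collar's axis; reaches 100 mm to its -x, 160 mm to +x, 110 mm to each side. An aluminium column 116 mm across rises to 117 mm under the collar; a white block at x = 105 to 155 mm, 100 mm wide, reaches 138 mm high
- cradle: blue cradle, fixed, 110 mm long (x), 70 mm wide; origin on the table under its centre. Two rails along x, tops 40 mm above the table, 14 mm apart, carry the spanner's bar, prongs hanging between; end lips 6 mm high, 96 mm apart. A seated spanner's grip point is 80 mm above the cradle's origin, its bar along the cradle's x (either way round)
- old_seal: orange seal ring, 80 mm across, 8 mm high, lying on the table; origin: centre of its underside; leave alone
- bowl: steel cutter bowl, 200 mm across, 110 mm high; origin: centre of its underside; leave alone
- brush: pastry brush lying on the table along its own x; origin: on the table under it; leave alone
- rolling_pin: wooden rolling pin, 48 mm thick, 360 mm long along its own x, lying on the table; origin: on the table under its middle; leave alone
Things that resemble listed ones, but are neither listed nor needed, are in the scene too. Of the things like the part that bears spanner_grip, leave any that is green or purple; of the rest the larger one is meant.

How it is judged:
By the outcome, as a careful person would: the job done as asked, in the order asked, and still so for the second after the job is handed in, with the robot touching nothing.
It also fails if it takes over 72 s, if anything falls off the work surface, if the arm or the gripper's body presses on something with over 40 N, if the wrist force passes 120 N, or if a joint passes its speed limit or range.

ROBOT

A 6-joint arm with a two-finger parallel gripper is mounted at the origin on the work surface. World frame = base frame: x ahead of the robot, y to its left, z up, the work surface at z = 0. Lengths are in mm, angles in rad, forces in N, time in s.
With the tool pointing down it reaches from about 350 to 875 mm from the base axis. Payload 4.2 kg.
Tool frame: the origin (TCP) lies between the finger pads; the fingertips stand arm.finger_overhang ahead of it and the grasp point (between the pads) lies 6 mm ahead of it (arm.finger_overhang is the distance from the TCP to the fingertips, in mm); z points along the fingers, y is the line along which they close (so a half turn about z gives the same grasp; the last joint's range is limited). The gripper opens to 85 mm and grips with 20 to 120 N. Pads are 22 mm wide; open, the fingers measure 114 mm over their backs; the gripper's body (76 mm by 85 mm) begins 54 mm behind the grasp point. The pads swing forward as they close: fully open they stand 13 mm farther back than shut.
Start: joints at [1.586, 0.385, 0.008, 0, -1.194, -0.259], TCP at [150.838, 606.504, 256.312] pointing down, gripper open.
Joint ranges: [-3.14, 3.14], [-1.21, 2.06], [-1.07, 1.41], [-3.16, 2.05], [-2.99, -0.16], [-3.1, 3.1]. Speed limits (rad/s): [2.79, 2.79, 3.14, 3.14, 3.14, 3.14].

INTERFACE

Orientations are given as a unit quaternion [w, x, y, z].
In Python, from workcell import arm gives the robot as it stands. The module is installed in compiled form; this text tells all that it offers.
- The arm moves only by the shell command python3 -m jog 'ROWS'. ROWS is JSON, a list of rows, each a list of 3 entries, a list of its own where there are three numbers: the shift along the tool's x, y, z in cm, then the turn, a rotation vector about the tool's x, y, z in degrees, then the opening, from 0 (shut) to 1 (fully open). In form: [[[tx, ty, tz], [rx, ry, rz], claw], ...]. A call has 1 to 20 rows; each row is the pose to reach, as a shift and turn from the pose commanded when the call began, along the tool's axes at that moment; what a row does not reach only later rows make up. A row lasts 1/12 s, in which the tool goes at most 41.7 mm and 7.16 degrees, less where a joint would pass 70% of its speed; a pose out of reach is approached as far as the arm can. A call with a gripper value outside its range is refused whole. The fingers move at their own pace and stop on an object; the grip force is fixed at half the most. Time passes only in rows, so rows that repeat a pose let the fingers close. It gives the time, the measured TCP pose, the force, the opening and the grip force at its end, in the units of the state.
- arm.sense(): the state, without advancing time (a new reading comes with each control period).
- arm.grab_frame(name): name is "scene" or "top" or "wrist"; returns a dict with "pixels" (400x640x3 uint8, blue, green, red), "intrinsics" (3x3 intrinsics, pixels), "distortion" ([k1, k2, p1, p2, k3] as OpenCV has them; the pictures are not rectified), "origin" and "rotation" of the camera in the world. Camera axes: x right, y down, z forward; pixel columns grow to the right and rows downward; lengths in mm; the calibration is good to about 2 mm. A picture is of the moment at which its call begins. There is no depth.
- arm.close_job(): hands the job in; it is judged then, once.
Trained networks look in a picture, given as the dict that the camera call returned (one of the last four; its "shot" number tells which), for a name from the list of things; names that differ only in an ending like _2 or _b are one class to them, and where a whole thing is asked for, a point or a joint stands for the part that bears it (a point fixed in the world has none). Each returns a list of dicts, best first, with "score" (0 to 1); they miss things now and then, are a little off and sometimes report something else, mostly with a low value. They report only what shows in the picture. A call takes as long as a camera call. They do not tell look-alikes from the thing itself.
- arm.recognise(picture, thing): "location" ([x, y, z] in mm, in the coordinates of the camera as it stood for that picture, good to about 4 mm: the middle of the surface that is visible of it).
- arm.outline_of(picture, thing): "pixels" (400x640 bool, what is visible of it).
- arm.place_of(picture, thing): "location" ([x, y, z] in mm, in the coordinates of the camera as it stood for that picture, good to about 4 mm: a listed point, or the origin of a listed thing).
The state is a dict: "clock": time; "joints": joint angles; "dq": joint speeds; "effort": joint torques, N m; "position": TCP position; "tool_rot": TCP orientation; "wrist_force": force on the tool from outside, world axes, zero at the start; "torque": the same for the moment, N m; "width": opening from 0.0 (shut) to 1.0 (fully open); "finger_force": force on a finger pad.
Only numpy, scipy, OpenCV 4.12 (cv2) and the standard library are available. Lean on these libraries where they do the work, as an engineer would, in place of code of your own. Each camera call takes 0.05 s, during which the arm holds its last target. There are 200 camera calls.

## Working session

There is one attempt and no reset: what is moved stays moved. The work goes in short steps, Python scripts to look and compute and a shell command to move; the robot and the scene stay as the last step left them, time stands still between calls to the robot, and variables do not carry over. Pictures are saved under pics/ and viewed, at most 10 in all, crops included, and the job is handed in when it is done.

```bash
mkdir -p pics; cat > h.py <<'E'
import numpy as np, cv2
from workcell import arm
from scipy.spatial.transform import Rotation as R
def w(f,p): return np.array(f["rotation"])@np.array(p)+np.array(f["origin"])
def pix(f,P):
    Rw=np.array(f["rotation"]);t=-Rw.T@np.array(f["origin"])
    return cv2.projectPoints(np.float64(P).reshape(-1,1,3),cv2.Rodrigues(Rw.T)[0],t,np.array(f["intrinsics"]),np.array(f["distortion"]))[0].reshape(-1,2)
def ray(f,uv,z):
    n=cv2.undistortPoints(np.float64(uv).reshape(-1,1,2),np.array(f["intrinsics"]),np.array(f["distortion"])).reshape(-1,2)
    d=np.c_[n,np.ones(len(n))]@np.array(f["rotation"]).T;o=np.array(f["origin"])
    return o+d*((z-o[2])/d[:,2])[:,None]
def tool():
    s=arm.sense();q=s["tool_rot"];return np.array(s["position"]),R.from_quat([q[1],q[2],q[3],q[0]])
E
python3 - <<'E'
from h import *
s=arm.sense();print(s,arm.finger_overhang);print(tool()[1].as_matrix().round(3))
for n in ["top","scene"]:
    f=arm.grab_frame(n);cv2.imwrite(f"pics/{n}0.png",f["pixels"]);print(n,np.round(f["origin"]))
    for t in ["spanner_grip","prong_a","collar_seat","cradle","cutter","old_seal","bowl","brush","rolling_pin"]:
        for r in arm.place_of(f,t)[:4]:
            P=w(f,r["location"]);print(t,round(r["score"],2),P.round(1),pix(f,P).round()[0])
E
```

```text
{'clock': 0.0, 'joints': array([ 1.58557855e+00,  3.85601255e-01,  6.62562761e-03, -4.98168670e-04,
       -1.19398207e+00, -2.58614713e-01]), 'dq': array([ 2.04885003e-04,  3.31908668e-04,  2.40930589e-05,  5.04707521e-04,
       -1.43115471e-04,  1.95721698e-03]), 'effort': array([ 4.61974814e-04, -3.92287016e+01,  1.88395840e+01,  4.18612674e+00,
       -4.76114845e-03,  9.71474208e-07]), 'position': array([150.73221879, 606.01434894, 255.19457516]), 'tool_rot': array([ 1.10215190e-03,  9.92565628e-01, -1.21705600e-01, -8.20818157e-05]), 'wrist_force': array([-0.73084247, -0.83095421, -0.50236995]), 'torque': array([0.01555616, 0.0467189 , 0.00518812]), 'finger_force': 0.0, 'width': 0.9986887122649459} 25.0
[[ 0.97  -0.242 -0.   ]
 [-0.242 -0.97  -0.002]
 [ 0.     0.002 -1.   ]]
top [ 409.  -47. 1310.]Traceback (most recent call last):
  File "<stdin>", line 7, in <module>
  File "h.py", line 4, in w
    def w(f,p): return np.array(f["rotation"])@np.array(p)+np.array(f["origin"])
                       ~~~~~~~~~~~~~~~~~~~~~~~^~~~~~~~~~~~
ValueError: matmul: Input operand 1 has a mismatch in its core dimension 0, with gufunc signature (n?,k),(k,m?)->(n?,m?) (size 3 is different from 4)
```

```bash
python3 - <<'E'
s=open('h.py').read()
s=s.replace('np.array(f["rotation"])','RM(f)').replace('def w(','def RM(f):\n    q=f["rotation"];return R.from_quat([q[1],q[2],q[3],q[0]]).as_matrix()\ndef w(',1)
open('h.py','w').write(s)
E
python3 - <<'E'
from h import *
for n in ["top","scene"]:
    f=arm.grab_frame(n);cv2.imwrite(f"pics/{n}0.png",f["pixels"]);print(n,np.round(f["origin"]))
    for t in ["spanner_grip","prong_a","collar_seat","cradle","cutter","old_seal","bowl","brush","rolling_pin"]:
        for r in arm.place_of(f,t)[:4]:
            P=w(f,r["location"]);print(t,round(r["score"],2),P.round(1),pix(f,P).round()[0])
E
```

```text
top [ 409.  -47. 1310.]
spanner_grip 0.76 [400.9 288.9  50.8] [199. 253.]
spanner_grip 0.75 [529.5 242.5  80.8] [214. 205.]
spanner_grip 0.71 [551.7 254.9  26.5] [214. 199.]
spanner_grip 0.7 [428.8 120.1  39.4] [261. 242.]
prong_a 0.72 [499.2 235.   27.5] [221. 217.]
prong_a 0.65 [413.1 105.2  -2.3] [268. 248.]
prong_a 0.57 [5.687e+02 1.480e+02 4.000e-01] [253. 194.]
prong_a 0.56 [551.7 253.6  28.7] [214. 199.]
collar_seat 0.69 [ 531.5 -144.5  136.5] [358. 200.]
cradle 0.68 [531.  244.5  -3.1] [220. 207.]
cutter 0.58 [ 5.309e+02 -1.444e+02  4.000e-01] [355. 205.]
old_seal 0.75 [597.8 385.5   1.5] [172. 185.]
old_seal 0.66 [ 633.  -509.    -3.2] [478. 169.]
old_seal 0.63 [ 531.2 -143.8  134.3] [358. 201.]
bowl 0.83 [ 7.501e+02  2.471e+02 -4.000e-01] [220. 133.]
brush 0.57 [ 363.1 -444.5   -2.9] [460. 263.]
rolling_pin 0.79 [ 636.2 -508.    -5.3] [478. 168.]
scene [1478. -178. 1210.]
spanner_grip 0.69 [530.2 248.8  76.7] [404. 189.]
spanner_grip 0.68 [546.9 132.6  38.4] [369. 204.]
spanner_grip 0.47 [427.9 118.6  41. ] [359. 178.]
spanner_grip 0.44 [399.9 288.7  56.7] [405. 165.]
prong_a 0.77 [428.9 293.8  -2.3] [406. 182.]
prong_a 0.6 [4.436e+02 1.362e+02 2.000e-01] [363. 189.]
prong_a 0.59 [414.9 105.8   2. ] [353. 183.]
prong_a 0.58 [499.7 232.   26.6] [395. 193.]
collar_seat 0.7 [ 533.9 -144.9  132.9] [285. 191.]
cradle 0.69 [534.5 244.    2. ] [400. 205.]
old_seal 0.72 [5.999e+02 3.808e+02 2.000e-01] [444. 216.]
bowl 0.69 [7.532e+02 2.471e+02 2.000e-01] [418. 259.]
brush 0.98 [ 363.3 -442.    -1.3] [199. 188.]
rolling_pin 0.76 [ 634.2 -510.9   -1.7] [175. 254.]
```

View pics/top0.png

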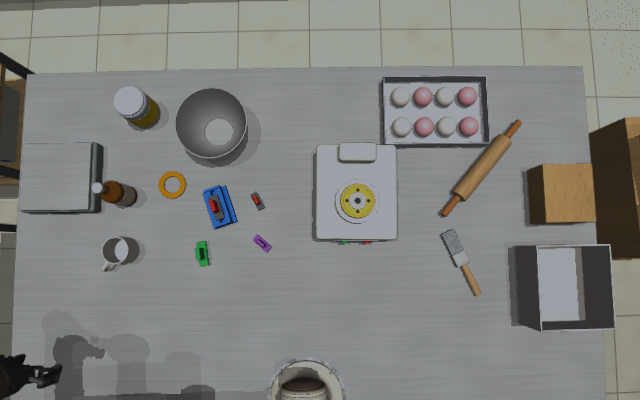

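View pics/scene0.png

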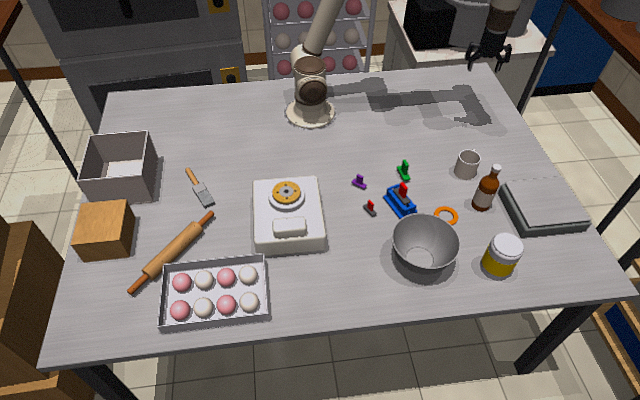

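Candidates (top picture): red in the blue cradle (214,205), small red (257,201), green (202,253), purple (262,243). The red one in the cradle fits, being the larger red one. I'll confirm that in a crop and estimate the yaws.

```bash
python3 - <<'E'
from h import *
f=arm.grab_frame("top");im=f["pixels"]
a=cv2.resize(im[175:265,180:280],None,fx=4,fy=4,interpolation=cv2.INTER_CUBIC)
b=cv2.resize(im[155:245,310:410],None,fx=4,fy=4,interpolation=cv2.INTER_CUBIC)
cv2.imwrite("pics/crop1.png",np.hstack([a,b]))
for t,z in [("cradle",20),("cutter",95),("spanner_grip",80)]:
    for r in arm.outline_of(f,t)[:4]:
        m=r["pixels"];v,u=np.nonzero(m);P=ray(f,np.c_[u,v],z)[:,:2]
        c,sz,an=cv2.minAreaRect(P.astype(np.float32))
        print(t,round(r["score"],2),np.round(c),np.round(sz),round(an,1),"px",u.mean().round(),v.mean().round())
E
```

```text
cradle 0.77 [532. 244.] [119.  75.] 19.5 px 219.0 206.0
cutter 0.98 [ 560. -143.] [221. 270.] 89.4 px 356.0 191.0
spanner_grip 0.82 [399. 276.] [69. 35.] 11.1 px 201.0 254.0
spanner_grip 0.59 [541. 125.] [51. 22.] 30.8 px 257.0 200.0
spanner_grip 0.55 [524. 237.] [73. 30.] 21.5 px 216.0 207.0
spanner_grip 0.47 [527. 228.] [109.  65.] 17.8 px 221.0 206.0
```

View pics/crop1.png

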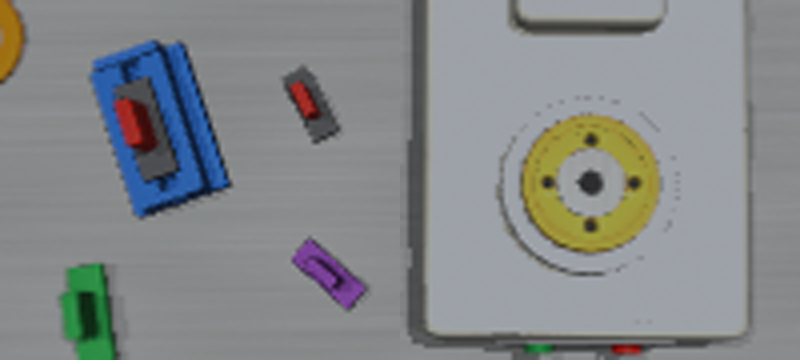

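The crop shows the larger red spanner in the blue cradle at about (135,128), with the small red look-alike beside it at (308,105). The collar holes at (590,140), (634,183), (590,226) and (548,183) lie roughly along world x and y.

```bash
cat >> h.py <<'E'
def to(x,y,z,yaw):
    p,r=tool()
    T=R.from_matrix(np.array([[1,0,0],[0,-1,0],[0,0,-1]]))
    t=R.from_euler('z',yaw,degrees=True)*T
    d=r.inv().apply(np.array([x,y,z])-p)/10
    print("shift",d.round(3),"turn",np.degrees((r.inv()*t).as_rotvec()).round(2))
def st():
    s=arm.sense();p,r=tool();m=r.as_matrix()
    print("t",round(s["clock"],2),"p",p.round(2),"yaw",np.degrees(np.arctan2(m[1,0],m[0,0])).round(2),"zax",m[:,2].round(4),"F",np.round(s["wrist_force"],2),"T",np.round(s["torque"],3),"w",round(s["width"],3),"ff",round(s["finger_force"],1),"j",np.round(s["joints"],2))
E
python3 -c "
from h import *
st();to(531,245,260,20)"
```

```text
t 1.3 p [150.84 606.51 256.33] yaw -13.97 zax [-0.  0. -1.] F [-0.64  0.3  -0.55] T [0.012 0.016 0.028] w 1.0 ff 0.0 j [ 1.59  0.38  0.01 -0.   -1.19 -0.26]
shift [45.619 25.904 -0.368] turn [ -0.     0.   -33.97]
```

```bash
python3 -m jog '[[[45.6,25.9,-0.4],[0,0,-34],1],[[45.6,25.9,-0.4],[0,0,-34],1],[[45.6,25.9,-0.4],[0,0,-34],1],[[45.6,25.9,-0.4],[0,0,-34],1],[[45.6,25.9,-0.4],[0,0,-34],1],[[45.6,25.9,-0.4],[0,0,-34],1],[[45.6,25.9,-0.4],[0,0,-34],1],[[45.6,25.9,-0.4],[0,0,-34],1],[[45.6,25.9,-0.4],[0,0,-34],1],[[45.6,25.9,-0.4],[0,0,-34],1],[[45.6,25.9,-0.4],[0,0,-34],1],[[45.6,25.9,-0.4],[0,0,-34],1],[[45.6,25.9,-0.4],[0,0,-34],1],[[45.6,25.9,-0.4],[0,0,-34],1],[[45.6,25.9,-0.4],[0,0,-34],1],[[45.6,25.9,-0.4],[0,0,-34],1],[[45.6,25.9,-0.4],[0,0,-34],1]]'
python3 - <<'E'
from h import *
f=arm.grab_frame("wrist");st();cv2.imwrite("pics/w1.png",f["pixels"]);print(np.round(f["origin"]),RM(f).round(2))
for t in ["spanner_grip","prong_a","cradle"]:
    for r in arm.place_of(f,t)[:3]:
        P=w(f,r["location"]);print(t,round(r["score"],2),P.round(1),pix(f,P).round()[0])
for t,z in [("cradle",40),("spanner_grip",50)]:
    for r in arm.outline_of(f,t)[:3]:
        v,u=np.nonzero(r["pixels"]);P=ray(f,np.c_[u,v],z)[:,:2]
        c,sz,an=cv2.minAreaRect(P.astype(np.float32));print(t,round(r["score"],2),np.round(c),np.round(sz),round(an,1))
# red blade top face at z=105
im=cv2.cvtColor(f["pixels"],cv2.COLOR_BGR2HSV)
m=(((im[...,0]<8)|(im[...,0]>172))&(im[...,1]>150)&(im[...,2]>60)).astype(np.uint8)
n,l,s,c=cv2.connectedComponentsWithStats(m)
for i in range(1,n):
    if s[i,4]>100:
        v,u=np.nonzero(l==i);V=im[...,2][l==i];print(s[i],np.percentile(V,[5,25,50,75,95]))
E
```

```text
clock: 2.72
position: [530.3, 245.8, 260.4]
tool_rot: [-0.0, 0.985, 0.175, 0.0]
wrist_force: [-0.3, 0.1, -0.4]
width: 1.0
finger_force: 0.0
t 2.77 p [530.16 245.95 260.49] yaw 20.13 zax [ 1.e-04  2.e-04 -1.e+00] F [-0.08 -0.03  0.36] T [-0.023 -0.017 -0.011] w 0.998 ff 0.0 j [ 0.71  0.31 -0.09 -0.   -1.17  1.21]
[606. 273. 377.] [[ 0.34 -0.89 -0.29]
 [-0.94 -0.33 -0.11]
 [-0.    0.31 -0.95]]
spanner_grip 0.9 [400.8 291.5  53.3] [243. 268.]
spanner_grip 0.84 [526.6 244.4  78.9] [326. 180.]
spanner_grip 0.71 [425.9 121.5  39.2] [398. 289.]
prong_a 0.97 [552.2 252.8  27.7] [327. 141.]
prong_a 0.94 [524.  123.8  -1.8] [424. 198.]
prong_a 0.69 [442.5 139.5  -1.4] [384. 254.]
cradle 0.92 [5.369e+02 2.467e+02 3.000e-01] [327. 151.]
cradle 0.9 [532. 244.] [115.  64.] 18.7
spanner_grip 0.74 [412. 287.] [83. 25.] 6.7
spanner_grip 0.7 [554. 146.] [49. 25.] 26.1
spanner_grip 0.66 [529. 245.] [70. 27.] 18.1
[321 165  14  37 462] [101.1 111.  131.  139.  140. ]
[427 172  17  30 255] [ 67.7  85.  171.  184.  184. ]
```

View pics/w1.png

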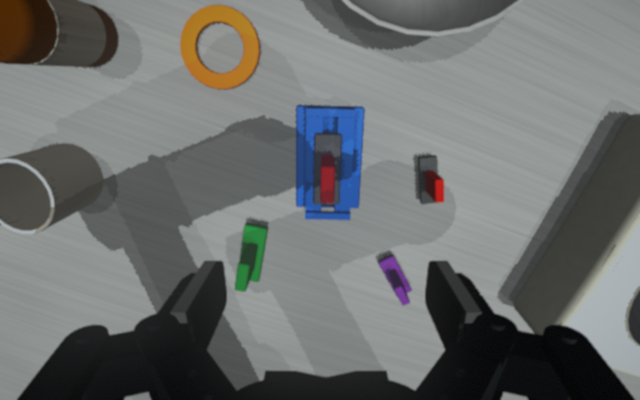

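The picture shows the cradle and red spanner at (327,165), almost aligned with the tool. I'll fit the grip position to the red blob and the bar.

```bash
python3 - <<'E'
from h import *
from scipy.optimize import minimize
f=arm.grab_frame("wrist");im=cv2.cvtColor(f["pixels"],cv2.COLOR_BGR2HSV)
m=(((im[...,0]<8)|(im[...,0]>172))&(im[...,1]>150)&(im[...,2]>60)).astype(np.uint8)
n,l=cv2.connectedComponents(m);red=(l==l[180,328]).astype(np.uint8)
o=[r["pixels"] for r in arm.outline_of(f,"spanner_grip") if r["pixels"][180,328]]
full=(o[0].astype(np.uint8)) if o else None
blue=((im[...,0]>100)&(im[...,0]<125)&(im[...,1]>120)).astype(np.uint8)
g=np.array([[a,b,c] for a in(-1,1) for b in(-1,1) for c in(-1,1)],float)
def hull(pts):
    M=np.zeros((400,640),np.uint8);cv2.fillConvexPoly(M,cv2.convexHull((pix(f,pts)*16).astype(np.int32)),1,shift=4);return M
def box(q,h,c):
    y=R.from_euler('z',q[2],degrees=True);return y.apply(g*h+c)+[q[0],q[1],0]
def cost(q):
    A=hull(box(q,[16,6,25],[0,0,80]));c=np.sum(A!=red)
    if full is not None:
        B=A|hull(box(q,[35,13,5],[0,0,45]));c+=np.sum(B!=full)
    return c
best=min(((cost([x,y,a]),x,y,a) for x in np.arange(522,538,1) for y in np.arange(238,252,1) for a in range(14,25,1)))
print(best,red.sum(),None if full is None else full.sum())
st();to(best[1],best[2],86,best[3])
E
```

```text
(np.int64(489), np.int64(529), np.int64(245), 19) 459 1921
t 3.12 p [530.6  245.45 260.41] yaw 20.07 zax [ 1.e-04  1.e-04 -1.e+00] F [-0.21  0.03 -0.18] T [-0.084 -0.015  0.014] w 0.996 ff 0.0 j [ 0.71  0.31 -0.09  0.   -1.17  1.21]
shift [-1.6700e-01 -1.3000e-02  1.7441e+01] turn [-0.   -0.01  1.07]
```

```bash
python3 -m jog '[[[-0.15,0,4],[0,0,1],0.6],[[-0.15,0,8],[0,0,1],0.6],[[-0.15,0,12],[0,0,1],0.6],[[-0.15,0,15],[0,0,1],0.6],[[-0.15,0,17],[0,0,1],0.5],[[-0.15,0,17.4],[0,0,1],0.5],[[-0.15,0,17.4],[0,0,1],0.5],[[-0.15,0,17.4],[0,0,1],0.4]]'; python3 -c "
from h import *
st();f=arm.grab_frame('wrist');cv2.imwrite('pics/w2.png',f['pixels'])"
```

```text
clock: 3.78
position: [530.3, 245.2, 87.5]
tool_rot: [-0.0, 0.986, 0.166, 0.001]
wrist_force: [0.2, -0.2, 0.8]
width: 0.403
finger_force: 0.0
t 3.78 p [530.3  245.2   87.47] yaw 19.06 zax [ 1.9e-03  9.0e-04 -1.0e+00] F [ 0.21 -0.17  0.82] T [ 0.038 -0.019  0.005] w 0.403 ff 0.0 j [ 0.71  0.49 -0.3   0.   -0.78  1.19]
```

View pics/w2.png

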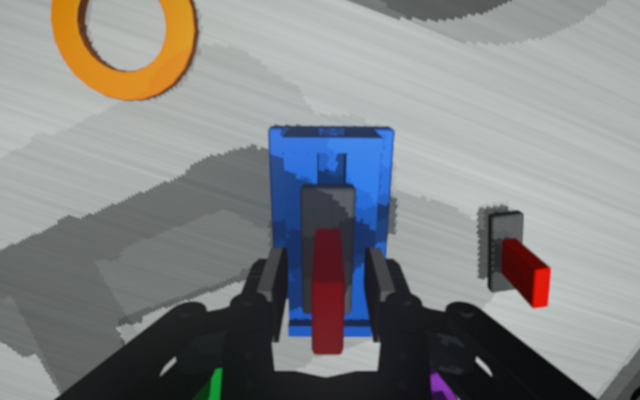

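The blade (327,290) is centred between the fingers and aligned with them, so I'll close.

```bash
python3 -m jog '[[[0,0,0],[0,0,0],0],[[0,0,0],[0,0,0],0],[[0,0,0],[0,0,0],0],[[0,0,0],[0,0,0],0],[[0,0,0],[0,0,0],0],[[0,0,0],[0,0,0],0],[[0,0,0],[0,0,0],0],[[0,0,0],[0,0,0],0],[[0,0,0],[0,0,0],0]]'; python3 -c "
from h import *
st()"
```

```text
clock: 4.58
position: [530.2, 245.2, 88.1]
tool_rot: [-0.001, 0.986, 0.166, 0.001]
wrist_force: [-1.7, 0.3, 6.5]
width: 0.131
finger_force: 58.8
t 4.58 p [530.22 245.2   88.09] yaw 19.06 zax [ 0.0026  0.0017 -1.    ] F [-1.67  0.35  6.53] T [0.05  0.462 0.002] w 0.131 ff 58.8 j [ 0.71  0.49 -0.3   0.   -0.78  1.19]
```

```bash
python3 -m jog '[[[0,0,-1],[0,0,0],0],[[0,0,-3],[0,0,0],0],[[0,0,-6],[0,0,0],0],[[0,0,-10],[0,0,0],0],[[0,0,-14],[0,0,0],0],[[0,0,-18],[0,0,0],0],[[0,0,-20],[0,0,0],0],[[0,0,-20],[0,0,0],0],[[0,0,-20],[0,0,0],0]]'; python3 -c "
from h import *
st();to(470,-145,290,0)"
```

```text
clock: 5.33
position: [529.1, 244.6, 287.5]
tool_rot: [-0.001, 0.986, 0.165, 0.001]
wrist_force: [0.6, 0.4, -2.6]
width: 0.132
finger_force: 58.7
t 5.33 p [529.11 244.56 287.54] yaw 19.01 zax [ 0.0012  0.0022 -1.    ] F [ 0.61  0.43 -2.56] T [-0.036  0.011 -0.038] w 0.132 ff 58.7 j [ 0.71  0.29 -0.05 -0.   -1.23  1.19]
shift [-18.278  34.905  -0.339] turn [-0.11 -0.09 19.01]
```

```bash
python3 -m jog '[[[-18.3,34.9,-0.3],[-0.1,-0.1,19],0],[[-18.3,34.9,-0.3],[-0.1,-0.1,19],0],[[-18.3,34.9,-0.3],[-0.1,-0.1,19],0],[[-18.3,34.9,-0.3],[-0.1,-0.1,19],0],[[-18.3,34.9,-0.3],[-0.1,-0.1,19],0],[[-18.3,34.9,-0.3],[-0.1,-0.1,19],0],[[-18.3,34.9,-0.3],[-0.1,-0.1,19],0],[[-18.3,34.9,-0.3],[-0.1,-0.1,19],0],[[-18.3,34.9,-0.3],[-0.1,-0.1,19],0],[[-18.3,34.9,-0.3],[-0.1,-0.1,19],0],[[-18.3,34.9,-0.3],[-0.1,-0.1,19],0],[[-18.3,34.9,-0.3],[-0.1,-0.1,19],0],[[-18.3,34.9,-0.3],[-0.1,-0.1,19],0],[[-18.3,34.9,-0.3],[-0.1,-0.1,19],0]]'
python3 - <<'E'
from h import *
f=arm.grab_frame("wrist");st();cv2.imwrite("pics/w3.png",f["pixels"])
for t in ["collar_seat","prong_a","spanner_grip"]:
    for r in arm.place_of(f,t)[:3]:
        P=w(f,r["location"]);print(t,round(r["score"],2),P.round(1),pix(f,P).round()[0])
E
```

```text
clock: 6.5
position: [470.0, -144.1, 288.4]
tool_rot: [0.001, 1.0, 0.001, -0.002]
wrist_force: [-0.0, 0.4, -2.4]
width: 0.135
finger_force: 59.1
t 6.55 p [ 470.2 -144.   288.7] yaw 0.12 zax [-0.0027 -0.0017 -1.    ] F [-0.39 -0.01 -2.2 ] T [ 0.014 -0.037  0.019] w 0.133 ff 59.1 j [ 0.03  0.13 -0.25  0.   -1.19  1.54]
prong_a 0.88 [527.6 125.2   1.2] [ 92. 103.]
prong_a 0.85 [566.8 146.3  -1.2] [70. 68.]
prong_a 0.84 [408.9 106.7  -1.4] [125. 200.]
spanner_grip 0.61 [428.1 121.9  42. ] [ 89. 196.]
spanner_grip 0.58 [ 469.  -145.1  283.3] [328. 292.]
spanner_grip 0.57 [548.7 132.2  40.9] [58. 85.]
```

View pics/w3.png

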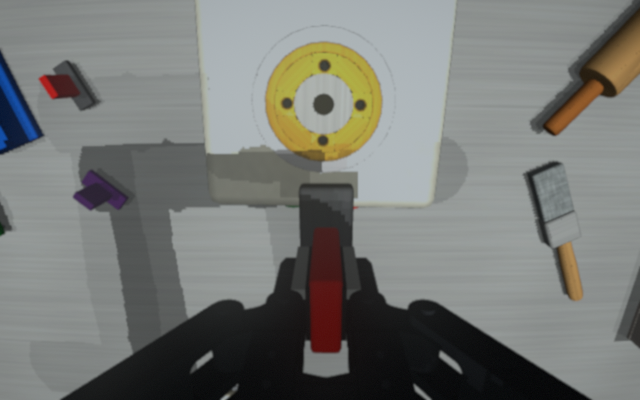

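The picture shows collar holes near (325,66), (360,105), (322,141) and (287,103), the collar centre near (324,104), and the spanner bar end at (326,187).

```bash
cat >> h.py <<'E'
def holes(f,guess=(532,-144.5,0),z=131,win=9):
    from scipy.optimize import least_squares
    V=f["pixels"].astype(float).max(2);q=np.array(guess,float)
    for it in range(4):
        a=np.radians(q[2])+np.arange(4)*np.pi/2
        P=np.c_[q[0]+28*np.cos(a),q[1]+28*np.sin(a),np.full(4,z)]
        c=pix(f,P);o=[]
        for u,v in c:
            yy,xx=np.mgrid[int(v)-win:int(v)+win+1,int(u)-win:int(u)+win+1]
            W=np.clip(0.7*np.median(V[yy,xx])-V[yy,xx],0,None);o.append([(xx*W).sum()/W.sum(),(yy*W).sum()/W.sum()])
        H=ray(f,o,z)[:,:2]
        def e(q):
            a=np.radians(q[2])+np.arange(4)*np.pi/2
            return (np.c_[q[0]+28*np.cos(a),q[1]+28*np.sin(a)]-H).ravel()
        q=least_squares(e,q).x
    return q,e(q).round(1),np.round(o,1)
E
python3 - <<'E'
from h import *
st();f=arm.grab_frame("wrist");print(holes(f))
im=f["pixels"];p,r=tool()
# bar's far edge corners by projection
for k in [(35,13),(35,-13)]:
    print(pix(f,p+[k[0],k[1],-38]).round(1))
g=im[205,280:375].max(1);print(g)
g=im[170:205,318].max(1);print(g)
print(RM(f).round(3),np.round(f["origin"],1))
f=arm.grab_frame("top");print(holes(f,win=4))
E
```

```text
t 6.7 p [ 470.4  -144.14  289.19] yaw 0.12 zax [-0.0017 -0.0019 -1.    ] F [-0.37  0.27 -1.67] T [-0.016 -0.025  0.006] w 0.137 ff 59.1 j [ 0.03  0.13 -0.25  0.   -1.19  1.54]
(array([ 532.9027005 , -142.08526953,   -1.29507368]), array([ 0.2,  0. ,  0. ,  0.2, -0.2, -0. , -0. , -0.2]), array([[324.2,  66. ],
       [286.8, 103.6],
       [322.4, 140.7],
       [359.7, 105.3]]))
[[298.1 183.4]]
[[354.8 183.5]]
[ 97  97  98  96  95  90  86  84  82  83  83  84  84  85  85  85  85  85
  78  59  47  46  46  48  48  47  47  48  48  49  47  48  47  47  47  48
  47  48  48  48  47  48  47  48  49  49  49  55  64  68  69  69  69  70
  70  72  72  72  71  71  70  71  74  77  77  77  78  77  77  76  72  70
  78 111 143 155 156 157 156 158 158 158 159 160 161 161 162 162 161 161
 161 161 162 161 161]
[ 93  97 111 125 129 123 120 119 120 120 120 116 107  84  58  47  48  54
  63  70  74  77  79  80  81  80  80  80  77  69  59  53  50  48  48]
[[ 0.002 -0.95  -0.313]
 [-1.    -0.002 -0.001]
 [-0.     0.313 -0.95 ]] [ 550.8 -143.8  406. ]h.py:34: RuntimeWarning: invalid value encountered in scalar divide
  W=np.clip(0.7*np.median(V[yy,xx])-V[yy,xx],0,None);o.append([(xx*W).sum()/W.sum(),(yy*W).sum()/W.sum()])
Traceback (most recent call last):
  File "h.py", line 39, in holes
    q=least_squares(e,q).x
      ~~~~~~~~~~~~~^^^^^
ValueError: Residuals are not finite in the initial point.
```

```bash
python3 -c "
from h import *
arm.grab_frame('top');arm.grab_frame('top');st();to(532.9,-142.3,212,-1.3)"
```

```text
t 6.9 p [ 470.31 -144.67  289.35] yaw 0.07 zax [-0.0014 -0.002  -1.    ] F [-0.65 -0.64 -1.49] T [0.026 0.009 0.013] w 0.132 ff 59.1 j [ 0.03  0.13 -0.25  0.   -1.19  1.54]
shift [ 6.27  -0.245  7.726] turn [0.11 0.08 1.37]
```

```bash
python3 -m jog '[[[3,-0.2,2],[0.1,0.1,1.4],0],[[6.27,-0.24,4],[0.1,0.1,1.4],0],[[6.27,-0.24,6],[0.1,0.1,1.4],0],[[6.27,-0.24,7.7],[0.1,0.1,1.4],0],[[6.27,-0.24,7.7],[0.1,0.1,1.4],0],[[6.27,-0.24,7.7],[0.1,0.1,1.4],0],[[6.27,-0.24,7.7],[0.1,0.1,1.4],0],[[6.27,-0.24,7.7],[0.1,0.1,1.4],0]]'
python3 - <<'E'
from h import *
f=arm.grab_frame("wrist");st();cv2.imwrite("pics/w4.png",f["pixels"]);p,r=tool()
print(pix(f,[p+r.apply(np.array([28,0,60])),p+r.apply(np.array([35,13,48])),p+r.apply(np.array([35,-13,48]))]).round(1))
a=np.radians(-1.3)+np.arange(4)*np.pi/2
print(pix(f,np.c_[532.9+28*np.cos(a),-142.1+28*np.sin(a),np.full(4,131)]).round(1))
E
```

```text
clock: 7.57
position: [533.6, -142.8, 214.1]
tool_rot: [0.0, 1.0, -0.012, 0.002]
wrist_force: [-0.4, 0.9, -2.1]
width: 0.131
finger_force: 59.1
t 7.62 p [ 533.49 -142.81  214.01] yaw -1.36 zax [ 3.8e-03 -5.0e-04 -1.0e+00] F [ 1.01 -0.32 -2.15] T [ 0.014 -0.014  0.016] w 0.133 ff 59.1 j [ 0.03  0.3  -0.24  0.   -1.03  1.51]
[[326.1 184.7]
 [352.8 177.9]
 [299.4 177.9]]
[[324.8 175. ]
 [279.3 219.3]
 [324.9 260. ]
 [370.5 219.3]]
```

View pics/w4.png

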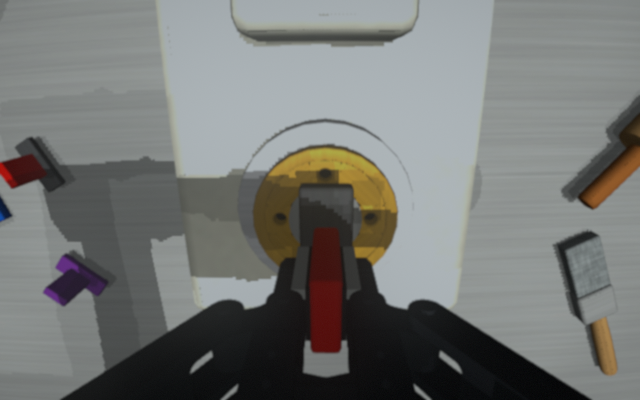

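Holes show at about (325,173), (280,217) and (371,217), and the bar end at (326,184). I'll refit using these three holes.

```bash
cat >> h.py <<'E'
def holes3(f,guess,idx,z=131,win=7,hr=28):
    from scipy.optimize import least_squares
    V=cv2.GaussianBlur(f["pixels"].astype(np.float32),(0,0),.7).max(2);q=np.array(guess,float);idx=np.array(idx)
    def pts(q):
        a=np.radians(q[2])+idx*np.pi/2;return np.c_[q[0]+hr*np.cos(a),q[1]+hr*np.sin(a)]
    for it in range(6):
        o=[]
        for u,v in pix(f,np.c_[pts(q),np.full(len(idx),z)]):
            yy,xx=np.mgrid[round(v)-win:round(v)+win+1,round(u)-win:round(u)+win+1]
            B=V[yy,xx];m=((xx-u)**2+(yy-v)**2<=win**2);lo,hi=np.percentile(B[m],[3,70]);W=np.clip(.5*(lo+hi)-B,0,None)*m;o.append([(xx*W).sum()/W.sum(),(yy*W).sum()/W.sum()])
        H=ray(f,o,z)[:,:2];q=least_squares(lambda q:(pts(q)-H).ravel(),q).x
    return q.round(2),(pts(q)-H).round(2).ravel(),np.round(o,1)
E
python3 - <<'E'
from h import *
f=arm.grab_frame("wrist");print(holes3(f,(532.9,-142.1,-1.3),[0,1,3]));st();p,r=tool()
print(pix(f,[p+r.apply(np.array([35,13,38])),p+r.apply(np.array([35,-13,38]))]).round(1))
V=f["pixels"].max(2)
print(V[176:192,318:334].mean(1).round(),V[195:205,290:362].mean(0).round())
f=arm.grab_frame("top");st()
im=cv2.resize(f["pixels"][155:245,310:410],None,fx=4,fy=4,interpolation=cv2.INTER_CUBIC)
E
```

```text
(array([ 534.45, -142.19,   -1.28]), array([ 0.65, -0.  , -0.3 ,  0.76, -0.34, -0.75]), array([[324.9, 173.4],
       [280.5, 216.3],
       [369.6, 216.2]]))
t 7.67 p [ 533.31 -142.79  213.86] yaw -1.36 zax [ 3.4e-03 -4.0e-04 -1.0e+00] F [-0.77  0.32 -1.34] T [ 0.022 -0.019  0.024] w 0.135 ff 59.1 j [ 0.03  0.3  -0.24  0.   -1.03  1.51]
[[354.4 183.7]
 [297.8 183.7]]
[59. 63. 68. 72. 76. 79. 75. 63. 51. 47. 49. 54. 62. 68. 72. 74.] [ 78.  76.  74.  74.  74.  72.  72.  70.  63.  53.  50.  54.  57.  58.
  58.  58.  58.  58.  59.  64.  66.  65.  64.  64.  65.  65.  65.  65.
  65.  65.  68.  73.  74.  75.  74.  75.  75.  75.  75.  74.  74.  74.
  75.  76.  77.  78.  78.  78.  78.  80.  80.  80.  80.  81.  81.  82.
  82.  81.  80.  78.  73.  70.  69.  88. 114. 124. 130. 133. 134. 136.
 142. 146.]
t 7.72 p [ 533.2  -142.77  213.59] yaw -1.37 zax [ 3.e-03 -3.e-04 -1.e+00] F [ 0.88 -0.07 -1.9 ] T [-0.013  0.001  0.025] w 0.132 ff 59.1 j [ 0.03  0.3  -0.24  0.   -1.03  1.51]
```

```bash
python3 -m jog '[[[0.05,0,0.4],[0,0,0],0],[[0.05,0,0.8],[0,0,0],0],[[0.05,0,1.2],[0,0,0],0],[[0.05,0,1.4],[0,0,0],0],[[0.05,0,1.4],[0,0,0],0],[[0.05,0,1.4],[0,0,0],0],[[0.05,0,1.4],[0,0,0],0],[[0.05,0,1.4],[0,0,0],0],[[0.05,0,1.4],[0,0,0],0],[[0.05,0,1.4],[0,0,0],0],[[0.05,0,1.4],[0,0,0],0],[[0.05,0,1.4],[0,0,0],0],[[0.05,0,1.4],[0,0,0],0],[[0.05,0,1.4],[0,0,0],0],[[0.05,0,1.4],[0,0,0],0],[[0.05,0,1.4],[0,0,0],0]]'; python3 - <<'E'
from h import *
st()
f=arm.grab_frame("wrist");print(holes3(f,(533.5,-142.1,-1.3),[0,1,3]));print(holes3(f,(533.5,-142.1,-1.3),[1,3]));st()
to(533.5,-142.3,192,-1.3)
E
```

```text
clock: 9.05
position: [533.3, -142.8, 198.2]
tool_rot: [0.0, 1.0, -0.012, 0.0]
wrist_force: [0.2, 0.5, -1.7]
width: 0.132
finger_force: 59.1
t 9.05 p [ 533.32 -142.76  198.22] yaw -1.37 zax [ 3.e-04 -3.e-04 -1.e+00] F [ 0.23  0.5  -1.69] T [ 0.013 -0.005  0.04 ] w 0.132 ff 59.1 j [ 0.03  0.31 -0.26  0.   -1.    1.51]
(array([ 534.46, -142.22,   -1.22]), array([ 1.11,  0.01, -0.52,  0.84, -0.59, -0.84]), array([[325. , 180.8],
       [277.3, 225.5],
       [372.8, 225.3]]))
(array([ 535.02, -142.21,   -1.19]), array([ 0.02,  0.84, -0.02, -0.84]), array([[277.3, 225.5],
       [372.8, 225.3]]))
t 9.1 p [ 533.32 -142.76  198.22] yaw -1.37 zax [ 3.e-04 -3.e-04 -1.e+00] F [-0.21 -0.55 -1.58] T [-0.015  0.076 -0.029] w 0.133 ff 59.1 j [ 0.03  0.31 -0.26  0.   -1.    1.51]
shift [ 0.016 -0.047  0.622] turn [ 0.02 -0.02 -0.07]
```

```bash
python3 - <<'E'
from h import *
f=arm.grab_frame("wrist")
for z in (131,128,126,124): print(z,*holes3(f,(533.5,-142.1,-1.3),[0,1,3],z=z)[:2])
c=f["pixels"][150:270,240:410];cv2.imwrite("pics/w5.png",cv2.resize(c,None,fx=4.5,fy=4.5,interpolation=cv2.INTER_CUBIC))
E
```

```text
131 [ 534.47 -142.21   -1.21] [ 1.12 -0.   -0.53  0.83 -0.59 -0.83]
128 [ 533.34 -142.17   -1.21] [ 0.81 -0.   -0.39  0.39 -0.42 -0.39]
126 [ 532.59 -142.15   -1.21] [ 0.62  0.01 -0.3   0.09 -0.32 -0.1 ]
124 [ 531.86 -142.12   -1.21] [ 0.36  0.01 -0.18 -0.21 -0.19  0.2 ]
```

View pics/w5.png

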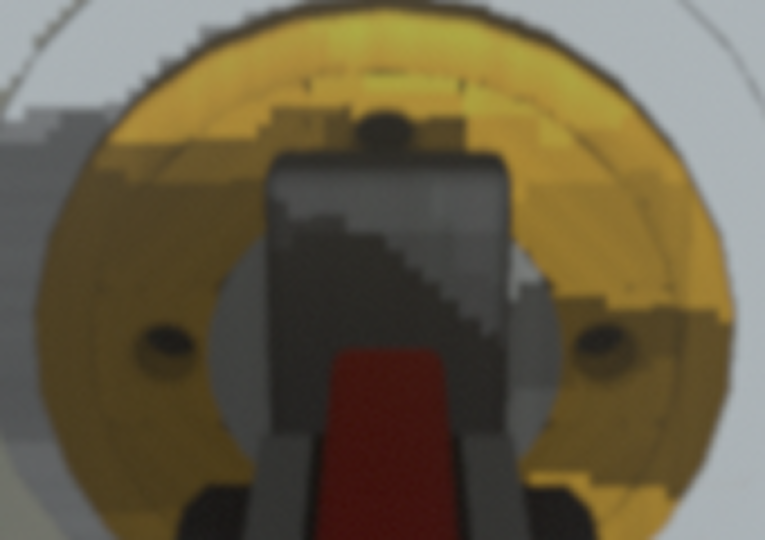

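In the crop the true hole rims centre on (165,350) and (602,348). The dark spots fitted before are the deep walls of the holes.

```bash
python3 - <<'E'
from h import *
f=arm.grab_frame("wrist")
C=lambda a:np.array(a)/4.5-.4+[240,150]
H=ray(f,C([[165,350],[602,348]]),131);print(H.round(1),H.mean(0).round(2),np.linalg.norm(H[0]-H[1])/2)
E=ray(f,C([[386,8],[36,320],[736,320]]),132);print(E.round(1))
st();to(532.8,-142.2,192,-1.3)
E
```

```text
[[ 534.4 -114.4  131. ]
 [ 533.4 -169.7  131. ]] [ 533.93 -142.04  131.  ] 27.659138391407833
[[ 577.7 -143.4  132. ]
 [ 539.3  -98.6  132. ]
 [ 537.3 -186.3  132. ]]
t 9.2 p [ 533.31 -142.76  198.19] yaw -1.37 zax [ 3.e-04 -3.e-04 -1.e+00] F [ 0.23 -0.36 -2.63] T [ 0.029 -0.021 -0.037] w 0.131 ff 59.1 j [ 0.03  0.31 -0.26  0.   -1.    1.51]
shift [-0.052 -0.055  0.619] turn [ 0.02 -0.02 -0.07]
```

```bash
python3 -m jog '[[[0,-0.04,0.2],[0,0,0],0],[[0,-0.04,0.4],[0,0,0],0],[[0,-0.04,0.6],[0,0,0],0],[[0,-0.04,0.7],[0,0,0],0],[[0,-0.04,0.7],[0,0,0],0],[[0,-0.04,0.7],[0,0,0],0],[[0,-0.04,0.7],[0,0,0],0],[[0,-0.04,0.7],[0,0,0],0]]'; python3 -c "
from h import *
st()"; python3 -m jog '[[[0,0,0.05],[0,0,0],0],[[0,0,0.1],[0,0,0],0],[[0,0,0.1],[0,0,0],0],[[0,0,0.1],[0,0,0],0],[[0,0,0.1],[0,0,0],0]]'; python3 -c "
from h import *
st()"
```

```text
clock: 9.87
position: [533.3, -142.3, 191.2]
tool_rot: [0.0, 1.0, -0.012, 0.0]
wrist_force: [-0.1, -0.2, -2.1]
width: 0.135
finger_force: 59.3
t 9.87 p [ 533.35 -142.35  191.19] yaw -1.37 zax [ 4.e-04 -2.e-04 -1.e+00] F [-0.13 -0.16 -2.1 ] T [-0.019  0.028 -0.027] w 0.135 ff 59.3 j [ 0.03  0.32 -0.27  0.   -0.98  1.51]
clock: 10.28
position: [533.6, -142.4, 190.3]
tool_rot: [0.0, 1.0, -0.012, 0.001]
wrist_force: [0.9, 0.0, -1.5]
width: 0.13
finger_force: 59.3
t 10.28 p [ 533.62 -142.36  190.33] yaw -1.37 zax [ 1.1e-03 -3.0e-04 -1.0e+00] F [ 0.87  0.04 -1.45] T [-0.035 -0.268  0.06 ] w 0.13 ff 59.3 j [ 0.03  0.32 -0.27  0.   -0.98  1.51]
```

```bash
python3 -m jog '[[[0,0,0.05],[0,0,0],0],[[0,0,0.1],[0,0,0],0],[[0,0,0.1],[0,0,0],0],[[0,0,0.1],[0,0,0],0]]'; python3 -c "
from h import *
st();import time
Fs=[]
for i in range(3): arm.grab_frame('top');s=arm.sense();Fs.append(np.r_[s['wrist_force'],s['torque']])
print(np.mean(Fs,0).round(2));st()"
```

```text
clock: 10.62
position: [533.6, -142.4, 189.3]
tool_rot: [0.0, 1.0, -0.012, 0.001]
wrist_force: [1.4, -0.7, -1.7]
width: 0.13
finger_force: 59.3
t 10.62 p [ 533.59 -142.36  189.3 ] yaw -1.36 zax [ 1.e-03 -3.e-04 -1.e+00] F [ 1.4  -0.71 -1.75] T [-0.021 -0.406  0.025] w 0.13 ff 59.3 j [ 0.03  0.32 -0.27  0.   -0.98  1.51]
[ 1.5  -0.56 -1.07 -0.01 -0.48  0.02]
t 10.77 p [ 533.57 -142.39  189.31] yaw -1.37 zax [ 1.e-03 -3.e-04 -1.e+00] F [ 1.19  0.25 -1.7 ] T [-0.047 -0.54   0.016] w 0.132 ff 59.3 j [ 0.03  0.32 -0.27  0.   -0.98  1.51]
```

A side force of +1.5 N in x with no vertical load means the prongs are entering the holes. I'll ease to +x and continue down.

```bash
python3 -m jog '[[[0.05,0,0],[0,0,0],0],[[0.05,0,0.05],[0,0,0],0],[[0.05,0,0.1],[0,0,0],0],[[0.05,0,0.15],[0,0,0],0],[[0.05,0,0.15],[0,0,0],0],[[0.05,0,0.15],[0,0,0],0]]'; python3 -c "
from h import *
Fs=[]
for i in range(4): arm.grab_frame('top');s=arm.sense();Fs.append(np.r_[s['wrist_force'],s['torque']])
print(np.mean(Fs,0).round(2));st()"
```

```text
clock: 11.27
position: [533.8, -142.4, 187.6]
tool_rot: [0.0, 1.0, -0.012, 0.0]
wrist_force: [0.9, -0.5, -1.7]
width: 0.132
finger_force: 59.3
[ 0.76 -0.26 -1.91 -0.04 -0.31 -0.  ]
t 11.47 p [ 533.75 -142.37  187.6 ] yaw -1.37 zax [ 1.e-04 -2.e-04 -1.e+00] F [ 0.66 -0.14 -1.89] T [-0.061 -0.299 -0.017] w 0.131 ff 59.3 j [ 0.03  0.32 -0.27  0.   -0.98  1.51]
```

```bash
python3 -m jog '[[[0.05,0,0.05],[0,0,0],0],[[0.05,0,0.1],[0,0,0],0],[[0.05,0,0.2],[0,0,0],0],[[0.05,0,0.3],[0,0,0],0],[[0.05,0,0.35],[0,0,0],0],[[0.05,0,0.35],[0,0,0],0]]'; cat > m.py <<'E'
from h import *
Fs=[]
for i in range(4): arm.grab_frame('top');s=arm.sense();Fs.append(np.r_[s['wrist_force'],s['torque']])
print(np.mean(Fs,0).round(2));st()
E
python3 m.py
```

```text
clock: 11.97
position: [534.1, -142.4, 183.9]
tool_rot: [0.0, 1.0, -0.012, -0.0]
wrist_force: [0.0, -0.1, -1.6]
width: 0.131
finger_force: 59.3
[ 0.16 -0.37 -1.74 -0.   -0.    0.03]
t 12.17 p [ 534.35 -142.39  184.26] yaw -1.37 zax [ 4.e-04 -3.e-04 -1.e+00] F [-0.17 -0.62 -1.96] T [-0.062  0.042 -0.021] w 0.127 ff 59.3 j [ 0.03  0.33 -0.27  0.   -0.97  1.51]
```

Lateral force has gone. I'll feel for the bottom in 0.7 mm steps.

```bash
python3 -m jog '[[[0,0,0.07],[0,0,0],0],[[0,0,0.07],[0,0,0],0],[[0,0,0.07],[0,0,0],0],[[0,0,0.07],[0,0,0],0]]'; python3 m.py; python3 -m jog '[[[0,0,0.07],[0,0,0],0],[[0,0,0.07],[0,0,0],0],[[0,0,0.07],[0,0,0],0],[[0,0,0.07],[0,0,0],0]]'; python3 m.py
```

```text
clock: 12.5
position: [534.3, -142.4, 183.5]
tool_rot: [0.0, 1.0, -0.012, 0.0]
wrist_force: [0.0, -0.1, -2.4]
width: 0.137
finger_force: 59.3
[-0.05 -0.29 -1.3  -0.    0.    0.01]
t 12.7 p [ 534.35 -142.38  183.54] yaw -1.36 zax [ 4.e-04 -3.e-04 -1.e+00] F [ 0.11 -0.08 -0.97] T [-0.022  0.023  0.022] w 0.13 ff 59.3 j [ 0.03  0.33 -0.28  0.   -0.97  1.51]
clock: 13.03
position: [534.3, -142.4, 182.8]
tool_rot: [0.0, 1.0, -0.012, 0.0]
wrist_force: [0.4, 1.0, -2.7]
width: 0.13
finger_force: 59.3
[ 0.14 -0.26 -2.    0.05 -0.01  0.  ]
t 13.23 p [ 534.36 -142.38  182.84] yaw -1.36 zax [ 4.e-04 -3.e-04 -1.e+00] F [ 0.42 -0.03 -1.71] T [ 0.046  0.043 -0.016] w 0.129 ff 59.3 j [ 0.03  0.33 -0.28  0.   -0.97  1.51]
```

```bash
python3 -m jog '[[[0,0,0.07],[0,0,0],0],[[0,0,0.07],[0,0,0],0],[[0,0,0.07],[0,0,0],0],[[0,0,0.07],[0,0,0],0]]'; python3 m.py; python3 -m jog '[[[0,0,0.07],[0,0,0],0],[[0,0,0.07],[0,0,0],0],[[0,0,0.07],[0,0,0],0],[[0,0,0.07],[0,0,0],0]]'; python3 m.py
```

```text
clock: 13.57
position: [534.3, -142.4, 182.1]
tool_rot: [0.0, 1.0, -0.012, 0.0]
wrist_force: [0.3, 0.8, -1.0]
width: 0.133
finger_force: 59.3
[-0.35  0.16 -1.69  0.02  0.    0.01]
t 13.77 p [ 534.34 -142.4   182.14] yaw -1.37 zax [ 4.e-04 -3.e-04 -1.e+00] F [-0.97  0.85 -2.02] T [ 0.009 -0.019  0.06 ] w 0.133 ff 59.3 j [ 0.03  0.33 -0.28  0.   -0.96  1.51]
clock: 14.1
position: [534.4, -142.4, 181.6]
tool_rot: [0.0, 1.0, -0.012, 0.0]
wrist_force: [-0.7, 0.2, -0.6]
width: 0.135
finger_force: 59.4
[-0.5   0.14 -0.09  0.01  0.03  0.02]
t 14.3 p [ 534.43 -142.39  181.58] yaw -1.36 zax [ 6.e-04 -3.e-04 -1.e+00] F [-0.43  0.02 -0.73] T [-0.037 -0.007 -0.052] w 0.132 ff 59.4 j [ 0.03  0.33 -0.28  0.   -0.96  1.51]
```

The prongs bottomed with about 1.7 N, at the expected height for full depth. Now I'll turn clockwise (positive tool z).

```bash
python3 -m jog '[[[0,0,0],[0,0,2],0],[[0,0,0],[0,0,4],0],[[0,0,0],[0,0,6],0],[[0,0,0],[0,0,8],0],[[0,0,0],[0,0,10],0],[[0,0,0],[0,0,12],0],[[0,0,0],[0,0,12],0],[[0,0,0],[0,0,12],0]]'; python3 m.py
```

```text
clock: 14.97
position: [534.5, -142.7, 181.6]
tool_rot: [0.0, 0.993, -0.116, 0.0]
wrist_force: [0.0, -2.0, 1.0]
width: 0.13
finger_force: 59.3
[ 0.39 -1.95 -0.63 -0.7  -0.09  0.21]
t 15.17 p [ 534.48 -142.65  181.58] yaw -13.33 zax [ 7.e-04 -8.e-04 -1.e+00] F [ 0.66 -2.59 -1.7 ] T [-0.804 -0.127  0.146] w 0.132 ff 59.2 j [ 0.03  0.33 -0.28  0.   -0.96  1.3 ]
```

```bash
python3 -m jog '[[[0,0.03,0],[0,0,2],0],[[0,0.03,0],[0,0,4],0],[[0,0.03,0],[0,0,6],0],[[0,0.03,0],[0,0,8],0],[[0,0.03,0],[0,0,10],0],[[0,0.03,0],[0,0,12],0],[[0,0.03,0],[0,0,14],0],[[0,0.03,0],[0,0,15],0],[[0,0.03,0],[0,0,15],0],[[0,0.03,0],[0,0,15],0]]'; python3 m.py
```

```text
clock: 16.0
position: [534.3, -143.1, 181.6]
tool_rot: [0.0, 0.97, -0.245, 0.0]
wrist_force: [0.9, -3.6, 0.4]
width: 0.134
finger_force: 59.2
[ 0.54 -5.26 -0.4  -1.6  -0.14  0.25]
t 16.2 p [ 534.35 -143.03  181.59] yaw -28.35 zax [ 5.e-04 -9.e-04 -1.e+00] F [ 0.22 -5.6  -0.19] T [-1.701 -0.124  0.278] w 0.134 ff 59.2 j [ 0.03  0.33 -0.28  0.   -0.96  1.04]
```

```bash
python3 -m jog '[[[0.02,0.05,0],[0,0,0],0],[[0.02,0.05,0],[0,0,2],0],[[0.02,0.05,0],[0,0,4],0],[[0.02,0.05,0],[0,0,6],0],[[0.02,0.05,0],[0,0,6],0]]'; python3 m.py
```

```text
clock: 16.62
position: [534.3, -143.3, 181.6]
tool_rot: [0.0, 0.955, -0.296, 0.0]
wrist_force: [0.3, -3.8, 0.3]
width: 0.134
finger_force: 59.4
[ 0.27 -4.69  0.06 -1.45 -0.09  0.22]
t 16.82 p [ 534.26 -143.26  181.52] yaw -34.34 zax [ 5.e-04 -3.e-04 -1.e+00] F [ 0.26 -6.    0.84] T [-1.465 -0.086  0.228] w 0.133 ff 59.4 j [ 0.03  0.33 -0.28  0.   -0.96  0.94]
```

```bash
python3 -m jog '[[[0.02,0.03,0],[0,0,0],0],[[0.04,0.06,0],[0,0,1],0],[[0.04,0.06,0],[0,0,3],0],[[0.04,0.06,0],[0,0,5],0],[[0.04,0.06,0],[0,0,5],0]]'; python3 m.py
```

```text
clock: 17.23
position: [534.2, -143.6, 181.4]
tool_rot: [-0.0, 0.941, -0.337, 0.0]
wrist_force: [0.2, -2.3, 0.2]
width: 0.13
finger_force: 59.4
[ 0.41 -1.47  0.44 -0.55 -0.05  0.17]
t 17.43 p [ 534.16 -143.64  181.35] yaw -39.36 zax [ 3.e-04  3.e-04 -1.e+00] F [ 0.56 -1.68 -0.04] T [-0.48  -0.064  0.196] w 0.131 ff 59.5 j [ 0.03  0.33 -0.28 -0.   -0.96  0.85]
```

```bash
python3 -m jog '[[[0.01,0.02,0],[0,0,1],0],[[0.01,0.02,0],[0,0,2],0],[[0.01,0.02,0],[0,0,3],0],[[0.01,0.02,0],[0,0,4],0],[[0.01,0.02,0],[0,0,4],0]]'; python3 m.py
```

```text
clock: 17.85
position: [534.1, -143.9, 181.3]
tool_rot: [-0.0, 0.929, -0.37, 0.0]
wrist_force: [-0.2, 0.9, 1.2]
width: 0.13
finger_force: 59.5
[-0.1   1.    0.89  0.3   0.08  0.24]
t 18.05 p [ 534.1  -143.92  181.34] yaw -43.38 zax [ 3.e-04  2.e-04 -1.e+00] F [-0.13  1.92  0.58] T [0.399 0.079 0.233] w 0.132 ff 59.6 j [ 0.03  0.33 -0.28 -0.   -0.96  0.78]
```

```bash
python3 -m jog '[[[0,0,0],[0,0,1],0],[[0,0,0],[0,0,2],0],[[0,0,0],[0,0,3],0],[[0,0,0],[0,0,3],0]]'; python3 m.py
```

```text
clock: 18.38
position: [534.1, -144.0, 181.4]
tool_rot: [-0.0, 0.919, -0.394, 0.0]
wrist_force: [-0.8, 1.6, 0.6]
width: 0.134
finger_force: 59.6
[-0.7   2.2   1.    0.62  0.15  0.22]
t 18.58 p [ 534.05 -144.06  181.34] yaw -46.38 zax [ 1.e-04 -0.e+00 -1.e+00] F [-0.88  2.74  1.62] T [0.647 0.15  0.221] w 0.132 ff 59.5 j [ 0.03  0.33 -0.28  0.   -0.96  0.73]
```

```bash
python3 -m jog '[[[-0.02,-0.02,-0.02],[0,0,1],0],[[-0.02,-0.02,-0.02],[0,0,2],0],[[-0.02,-0.02,-0.02],[0,0,2],0]]'; python3 m.py;  python3 -m jog '[[[0,0,0],[0,0,1],0],[[0,0,0],[0,0,2],0],[[0,0,0],[0,0,2],0]]'; python3 m.py
```

```text
clock: 18.83
position: [534.0, -144.0, 181.5]
tool_rot: [0.0, 0.912, -0.41, 0.0]
wrist_force: [-1.2, 0.9, 0.6]
width: 0.13
finger_force: 59.4
[-0.57  0.37  0.37  0.17  0.23  0.22]
t 19.03 p [ 534.05 -143.99  181.6 ] yaw -48.38 zax [ 1.e-04 -4.e-04 -1.e+00] F [-0.07  0.33  0.13] T [0.122 0.248 0.209] w 0.129 ff 59.4 j [ 0.03  0.33 -0.28  0.   -0.96  0.7 ]
clock: 19.28
position: [534.0, -144.0, 181.6]
tool_rot: [0.0, 0.905, -0.426, 0.0]
wrist_force: [-1.0, -0.2, 0.3]
width: 0.131
finger_force: 59.5
[-1.56 -0.45  0.12 -0.12  0.33  0.41]
t 19.48 p [ 534.02 -144.    181.59] yaw -50.36 zax [-0.e+00 -5.e-04 -1.e+00] F [-1.52 -0.24  0.28] T [-0.139  0.367  0.342] w 0.132 ff 59.5 j [ 0.03  0.33 -0.28  0.   -0.96  0.66]
```

```bash
python3 -m jog '[[[0,0,0],[0,0,0.5],0],[[0,0,0],[0,0,1],0],[[0,0,0],[0,0,1],0]]'; python3 m.py
```

```text
clock: 19.73
position: [534.0, -144.0, 181.6]
tool_rot: [0.0, 0.901, -0.433, 0.0]
wrist_force: [-1.2, -1.1, 0.0]
width: 0.132
finger_force: 59.8
[-1.36 -0.88 -0.28 -0.38  0.44  0.7 ]
t 19.93 p [ 534.02 -143.97  181.6 ] yaw -51.35 zax [-0.e+00 -5.e-04 -1.e+00] F [-1.61 -1.02 -0.13] T [-0.461  0.431  0.741] w 0.134 ff 59.8 j [ 0.03  0.33 -0.28  0.   -0.96  0.64]
```

The torque climbed to 0.7 N·m with 1° of turning, so the collar is at its stop. I'll unwind until the torque is gone, then lift.

```bash
python3 -m jog '[[[0,0,0],[0,0,-1],0],[[0,0,0],[0,0,-2],0],[[0,0,0],[0,0,-3],0],[[0,0,0],[0,0,-3],0]]'; python3 m.py
```

```text
clock: 20.27
position: [534.4, -143.8, 181.6]
tool_rot: [-0.0, 0.912, -0.41, 0.0]
wrist_force: [-0.2, 0.6, 0.0]
width: 0.137
finger_force: 59.3
[-0.36 -0.39 -0.75 -0.14  0.18 -0.02]
t 20.47 p [ 534.35 -143.76  181.61] yaw -48.4 zax [ 9.e-04  0.e+00 -1.e+00] F [ 0.16 -0.65 -0.51] T [-0.081  0.17   0.01 ] w 0.132 ff 59.3 j [ 0.03  0.33 -0.28  0.   -0.96  0.7 ]
```

Free of torque, so I'll lift slowly.

```bash
python3 -m jog '[[[0,0,-0.1],[0,0,0],0],[[0,0,-0.2],[0,0,0],0],[[0,0,-0.4],[0,0,0],0],[[0,0,-0.6],[0,0,0],0],[[0,0,-0.8],[0,0,0],0],[[0,0,-1],[0,0,0],0],[[0,0,-1.3],[0,0,0],0],[[0,0,-2],[0,0,0],0],[[0,0,-4],[0,0,0],0],[[0,0,-7],[0,0,0],0],[[0,0,-10],[0,0,0],0],[[0,0,-10],[0,0,0],0],[[0,0,-10],[0,0,0],0]]'; python3 - <<'E'
from h import *
exec(open('m.py').read().split('\n',1)[1])
f=arm.grab_frame("wrist");cv2.imwrite("pics/w6.png",f["pixels"])
to(534.2-60,-143,290,0)
to(530.2,245.2,180,19.06)
E
```

```text
clock: 21.55
position: [535.0, -143.8, 284.2]
tool_rot: [-0.001, 0.912, -0.41, 0.003]
wrist_force: [-1.0, 0.8, -2.4]
width: 0.13
finger_force: 59.3
[-0.44  0.33 -1.92 -0.01  0.02  0.  ]
t 21.75 p [ 533.31 -143.74  280.16] yaw -48.38 zax [-2.8e-03  1.0e-04 -1.0e+00] F [-0.53  1.01 -1.37] T [-0.052 -0.008  0.025] w 0.136 ff 59.3 j [ 0.03  0.25 -0.13 -0.   -1.2   0.7 ]
shift [-3.996  4.381 -0.964] turn [  0.07   0.14 -48.37]
shift [-29.274 -25.616  10.017] turn [ 5.000e-02  1.600e-01 -6.743e+01]
```

View pics/w6.png

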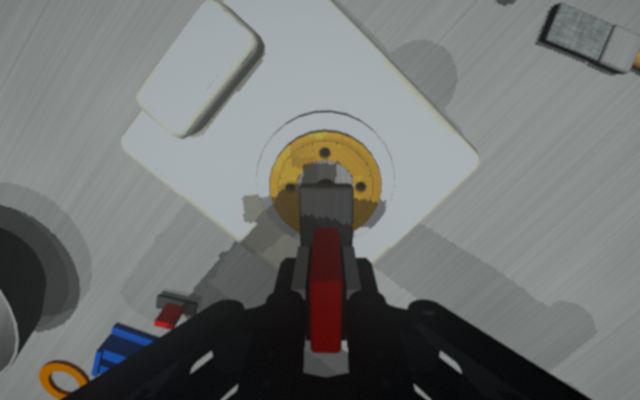

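The picture shows the holes at (325,152), (290,187) and (361,187), turned with the tool, and the spanner still straight in the grip. Next I'll go over the cradle.

```bash
python3 -m jog '[[[-29.3,-25.6,0],[0,0,-67.4],0],[[-29.3,-25.6,0],[0,0,-67.4],0],[[-29.3,-25.6,0],[0,0,-67.4],0],[[-29.3,-25.6,0],[0,0,-67.4],0],[[-29.3,-25.6,0],[0,0,-67.4],0],[[-29.3,-25.6,0],[0,0,-67.4],0],[[-29.3,-25.6,0],[0,0,-67.4],0],[[-29.3,-25.6,0],[0,0,-67.4],0],[[-29.3,-25.6,0],[0,0,-67.4],0],[[-29.3,-25.6,0],[0,0,-67.4],0],[[-29.3,-25.6,0],[0,0,-67.4],0],[[-29.3,-25.6,0],[0,0,-67.4],0],[[-29.3,-25.6,0],[0,0,-67.4],0],[[-29.3,-25.6,0],[0,0,-67.4],0],[[-29.3,-25.6,0],[0,0,-67.4],0],[[-29.3,-25.6,0],[0,0,-67.4],0],[[-29.3,-25.6,0],[0,0,-67.4],0]]'; python3 -c "
from h import *
exec(open('m.py').read().split('\n',1)[1])
to(530.2,245.2,110,19.06);to(530.2,245.2,88,19.06)"
```

```text
clock: 23.22
position: [531.0, 244.5, 281.7]
tool_rot: [0.0, 0.986, 0.165, 0.0]
wrist_force: [0.6, -0.5, -1.4]
width: 0.133
finger_force: 59.2
[-0.4  -0.08 -1.31 -0.01  0.01  0.01]
t 23.42 p [530.87 245.   281.63] yaw 19.01 zax [ 5.e-04 -1.e-04 -1.e+00] F [-1.11  0.55 -2.13] T [-0.002  0.014  0.025] w 0.131 ff 59.2 j [ 0.71  0.3  -0.05  0.   -1.22  1.19]
shift [-0.064 -0.045 17.163] turn [ 0.02 -0.02 -0.05]
shift [-0.065 -0.046 19.363] turn [ 0.02 -0.02 -0.05]
```

```bash
python3 -m jog '[[[-0.06,-0.03,4],[0,0,0],0],[[-0.06,-0.03,8],[0,0,0],0],[[-0.06,-0.03,12],[0,0,0],0],[[-0.06,-0.03,15],[0,0,0],0],[[-0.06,-0.03,16.5],[0,0,0],0],[[-0.06,-0.03,16.8],[0,0,0],0],[[-0.06,-0.03,16.8],[0,0,0],0],[[-0.06,-0.03,16.8],[0,0,0],0],[[-0.06,-0.03,16.8],[0,0,0],0],[[-0.06,-0.03,17.4],[0,0,0],0],[[-0.06,-0.03,18],[0,0,0],0],[[-0.06,-0.03,18],[0,0,0],0],[[-0.06,-0.03,18],[0,0,0],0],[[-0.06,-0.03,18],[0,0,0],0]]'; python3 m.py
```

```text
clock: 24.58
position: [530.3, 245.3, 101.6]
tool_rot: [0.0, 0.986, 0.165, 0.0]
wrist_force: [0.0, -0.5, -1.7]
width: 0.132
finger_force: 59.2
[ 0.08 -0.43 -1.57 -0.02  0.    0.01]
t 24.78 p [530.33 245.33 101.69] yaw 19.03 zax [ 7.e-04 -1.e-04 -1.e+00] F [-0.34 -0.87 -0.83] T [ 0.005 -0.009  0.028] w 0.133 ff 59.2 j [ 0.71  0.47 -0.29  0.   -0.81  1.19]
```

```bash
python3 -m jog '[[[0,0,0.3],[0,0,0],0],[[0,0,0.6],[0,0,0],0],[[0,0,0.9],[0,0,0],0],[[0,0,1.2],[0,0,0],0],[[0,0,1.2],[0,0,0],0],[[0,0,1.2],[0,0,0],0]]'; python3 m.py;  python3 -m jog '[[[0,0,0.1],[0,0,0],0],[[0,0,0.15],[0,0,0],0],[[0,0,0.15],[0,0,0],0],[[0,0,0.15],[0,0,0],0]]'; python3 m.py
```

```text
clock: 25.28
position: [530.1, 245.1, 89.1]
tool_rot: [0.0, 0.986, 0.165, -0.0]
wrist_force: [0.4, 0.4, -1.2]
width: 0.134
finger_force: 59.2
[ 0.12  0.21 -1.91 -0.   -0.02 -0.03]
t 25.48 p [530.33 245.35  89.67] yaw 19.03 zax [ 6.e-04 -1.e-04 -1.e+00] F [-0.09 -0.56 -2.2 ] T [-0.002 -0.037 -0.058] w 0.133 ff 59.2 j [ 0.71  0.49 -0.3   0.   -0.79  1.19]
clock: 25.82
position: [530.3, 245.3, 88.2]
tool_rot: [0.0, 0.986, 0.165, 0.0]
wrist_force: [0.6, 0.1, -0.7]
width: 0.133
finger_force: 59.4
[-0.92 -0.22  0.01  0.    0.13  0.01]
t 26.02 p [530.32 245.32  88.22] yaw 19.03 zax [ 7.e-04 -1.e-04 -1.e+00] F [-1.46 -0.61  0.25] T [0.014 0.136 0.014] w 0.132 ff 59.4 j [ 0.71  0.49 -0.3   0.   -0.78  1.19]
```

Contact came at the expected 88.2 mm, so the spanner is seated. I'll release it slowly and retreat.

```bash
python3 -m jog '[[[0,0,0],[0,0,0],0.3],[[0,0,0],[0,0,0],0.4],[[0,0,0],[0,0,0],0.5],[[0,0,0],[0,0,0],0.5],[[0,0,0],[0,0,0],0.5],[[0,0,0],[0,0,0],0.5],[[0,0,-2],[0,0,0],0.5],[[0,0,-5],[0,0,0],0.5],[[0,0,-9],[0,0,0],0.5],[[0,0,-13],[0,0,0],0.5],[[0,0,-17],[0,0,0],0.5],[[0,0,-19],[0,0,0],0.5],[[0,0,-19],[0,0,0],0.5],[[0,0,-19],[0,0,0],0.5],[[0,0,-19],[0,0,0],0.5]]'; python3 - <<'E'
from h import *
f=arm.grab_frame("wrist");st()
a=f["pixels"][60:300,180:480]
g=arm.grab_frame("scene")["pixels"];b=cv2.resize(g[150:240,240:440],None,fx=2.6,fy=2.6,interpolation=cv2.INTER_CUBIC)
h=np.zeros((474,520,3),np.uint8);h[:240,:300]=a;h[240:474]=b;cv2.imwrite("pics/fin.png",h)
E
```

```text
clock: 27.27
position: [529.5, 245.0, 276.8]
tool_rot: [0.0, 0.986, 0.165, -0.001]
wrist_force: [-0.2, -0.3, -0.7]
width: 0.495
finger_force: 0.0
t 27.32 p [529.38 244.87 276.26] yaw 19.02 zax [-0.0026 -0.002  -1.    ] F [ 0.03 -0.18 -1.35] T [-0.02  -0.038 -0.   ] w 0.502 ff 0.0 j [ 0.71  0.3  -0.06 -0.   -1.21  1.19]
```

View pics/fin.png

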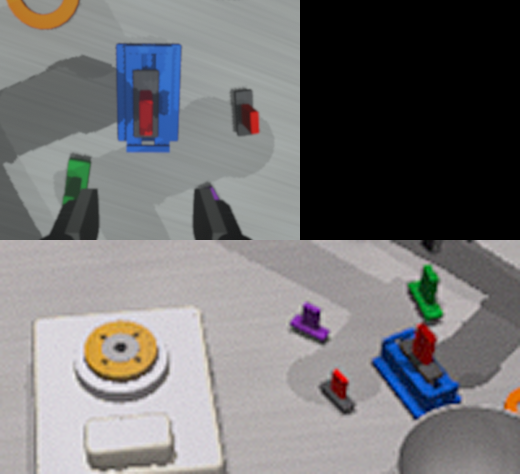

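The final picture shows the spanner upright in its cradle (crop pixel 147,103), the collar holes turned, and everything else in place.

```bash
python3 -c "
from workcell import arm
print(arm.close_job())"
```

```text
the job is handed in; nothing more can be done
None
```

I fitted the spanner fully into the collar holes, turned the collar clockwise about 50° until it came up against its stop, and put the spanner back upright in its cradle; I've handed the job in, but no verdict came back.

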